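# Bed the stabiliser foot of a tote stand

## Task

The stabiliser foot of the tote stand is hanging clear of the bench. Move the loose white bearing plate under it until the foot stands over the inside of the plate's blue ring, then screw the foot down by its crossbar (clockwise from above) until the rubber sole just touches the plate: a light touch, not squeezed down hard. Leave the tote, scanner, carton and label roll where they are.

Things in the scene. Friction and masses are not known exactly. Their poses are not given: they have to be found in the camera images.
- stand: fixed low steel tote stand. Origin on the bench, on the stabiliser foot's vertical axis; z up. Deck 118 mm high at y 160 to 560, x -160 to 160; the red tote on it (top 240 mm) begins 235 mm from the axis along +y. A beam 32 mm wide, 78 to 108 mm up, runs along y from the deck to a nut block 40 mm across, 76 to 112 mm up, on the axis. Its -y side is clear but for the plate
- foot: the stabiliser foot: round, steel, 44 mm across, with a black rubber sole 8 mm thick. Origin on its axis, at the underside of the unsqueezed sole; z up. Screwing sends it straight down without turning. It starts 20 to 34 mm above the bench and touches the plate when this origin is level with the plate's top, 12 mm above the bench
- sole (a joint): squeeze of the soft rubber sole, m: 0 free, 0.006 at its hard limit; stiffness 5 N per mm. A light touch is any squeeze up to 3 mm
- spindle (a joint): angle of the spindle, rad; grows as it is screwed clockwise seen from above. Foot, spindle and crossbar go down 16 mm a turn. At 0 the foot is 40 mm above the bench and the red arm points along the stand's +x. Stiff thread (0.08 N m): it stays where it is left
- bar_hub (a point): centre of the crossbar, on the axis, 150 mm above the foot's origin. The crossbar is a level steel rod 10 mm thick, 120 mm long, through a hub 26 mm across and 24 mm high, with an 18 mm ball at each end, one red, one black. A finger can push it round at an arm, about 40 mm from the axis
- bar_red_end (a point): centre of the red ball on the crossbar, 60 mm from the axis
- plate: loose white plastic bearing plate lying flat, 100 mm (its x) by 180 mm (its y) by 12 mm thick, about 0.25 kg. Origin at the centre of its underside. Its +y end points roughly at the foot. Too wide to grip: push it by its -y end
- plate_ring (a point): centre of the blue ring on top of the plate, 12 mm above the bench, 45 mm from the plate's centre towards +y. The ring is 68 mm across inside, 78 mm outside; the sole should come down within it
- plate_push_edge (a point): middle of the plate's -y end face, 90 mm from its centre, 6 mm above the bench
- tote: bystander: open red plastic tote 200 x 300 x 120 mm standing on the stand's deck; origin at the centre of its underside
- scanner: bystander: black and yellow hand scanner lying on the bench, about 100 x 95 x 38 mm; origin on the bench
- carton: bystander: small cardboard carton 80 x 100 x 70 mm; origin at the centre of its underside
- label_roll: bystander: white label roll standing on end, 84 mm across, 60 mm high; origin at the centre of its underside
Mind the look-alikes: they are no part of the job. Several things have the shape of the plate; the one meant has the colours described above.

How it is judged:
By the outcome, as a careful person would: the job done as asked, in the order asked, and still so for the second after the job is handed in, with the robot touching nothing.
It also fails if it takes over 58 s, if anything falls off the work surface, if the arm or the gripper's body presses on something with over 40 N, if the wrist force passes 120 N, or if a joint passes its speed limit or range.

## Robot

A 6-joint arm with a two-finger parallel gripper is mounted at the origin on the work surface. World frame = base frame: x ahead of the robot, y to its left, z up, the work surface at z = 0. Lengths are in mm, angles in rad, forces in N, time in s.
With the tool pointing down it reaches from about 350 to 850 mm from the base axis. Payload 8.1 kg.
Tool frame: the origin (TCP) lies at the very end of the fingers, on their centre line; the grasp point (between the pads) lies 19 mm behind it (ctrl.pinch_z is the distance from the TCP to the grasp point, in mm); z points along the fingers, x is the direction in which the jaws open and shut, and the axes are right-handed (so a half turn about z gives the same grasp; the last joint's range is limited). The gripper opens to 85 mm and grips with 20 to 120 N. Pads are 22 mm wide; open, the fingers measure 114 mm over their backs; the gripper's body (76 mm by 85 mm) begins 54 mm behind the grasp point. The pads swing forward as they close: fully open they stand 13 mm farther back than shut.
Start: joints at [1.063, 0.13, 1.488, -0, 1.523, -0.085], TCP at [246.169, 547.18, 231.292] pointing down, gripper open.
Joint ranges: [-2.96, 2.96], [-0.89, 2.26], [0.02, 2.5], [-1.34, 4.48], [0, 2.73], [-2.66, 2.66]. Speed limits (rad/s): [2.39, 2.39, 2.79, 3.14, 3.14, 3.14].

## Interface

Orientations are given as a unit quaternion [w, x, y, z].
In Python, from bench import ctrl gives the robot as it stands. The module is installed in compiled form; this text tells all that it offers.
- The arm moves only by the shell command python3 -m inch 'ROWS' [FORCE]. ROWS is JSON, one flat list of numbers, 7 for each row, row after row: the turn, a rotation vector about the tool's x, y, z in degrees, then the shift along the tool's x, y, z in cm, then the finger opening in cm, from 0 to 8.54. A call has 1 to 20 rows; each row is the pose to reach, as a shift and turn from the pose commanded when the call began, along the tool's axes at that moment; what a row does not reach only later rows make up. A row lasts 1/12 s, in which the tool goes at most 41.7 mm and 7.16 degrees, less where a joint would pass 70% of its speed; a pose out of reach is approached as far as the arm can. A call with a gripper value outside its range is refused whole. The fingers move at their own pace and stop on an object; FORCE is the grip in N (left out, the last holds). Time passes only in rows, so rows that repeat a pose let the fingers close. It gives the time, the measured TCP pose, the force and the opening at its end, in the units of the state.
- ctrl.observe(): the state, without advancing time (a new reading comes with each control period).
- ctrl.grab_frame(name): name is "scene" or "top" or "wrist"; returns a dict with "frame" (480x640x3 uint8, red, green, blue), "mtx" (3x3 intrinsics, pixels), "rvec" (rotation vector, rad) and "tvec" (3), from world to camera coordinates, as OpenCV has them. Camera axes: x right, y down, z forward; pixel columns grow to the right and rows downward; lengths in mm; the calibration is good to about 2 mm. The wrist camera is an equidistant fisheye: a pixel r from the principal point sees the ray r / f radians off the axis. A picture is of the moment at which its call begins. There is no depth.
- ctrl.hand_in(): hands the job in, once; it reports no verdict.
The state is a dict: "time_s": time; "joint_pos": joint angles; "dq": joint speeds; "joint_efforts": joint torques, N m; "eef_pos": TCP position; "ee_rot": TCP orientation; "force": force on the tool from outside, world axes, zero at the start; "wrist_torque": the same for the moment, N m; "finger_gap": opening from 0.0 (shut) to 1.0 (fully open).
Only numpy, scipy, OpenCV 4.12 (cv2) and the standard library are available. Lean on these libraries where they do the work, as an engineer would, in place of code of your own. Each camera call takes 0.05 s, during which the arm holds its last target. There are 200 camera calls.

## Working session

There is one attempt and no reset: what is moved stays moved. The work goes in short steps, Python scripts to look and compute and a shell command to move; the robot and the scene stay as the last step left them, time stands still between calls to the robot, and variables do not carry over. Pictures are saved under pics/ and viewed, about 8 in all and at most 12, crops included, and the job is handed in when it is done.

```bash
mkdir -p pics; cat > h.py <<'E'
import numpy as np,cv2
from bench import ctrl
from scipy.spatial.transform import Rotation as R
def save(n,fn):
    d=ctrl.grab_frame(n); cv2.imwrite(fn,d['frame'][:,:,::-1]); np.savez(fn[:-4]+'.npz',**{k:np.array(d[k]) for k in('mtx','rvec','tvec')}); return d
def ray(fn,u,v):
    c=np.load(fn[:-4]+'.npz');Rm=cv2.Rodrigues(c['rvec'])[0];o=-Rm.T@c['tvec'].ravel()
    d=Rm.T@np.linalg.inv(c['mtx'])@[u,v,1];return o,d
def at(fn,u,v,z):
    o,d=ray(fn,u,v);return (o+d*(z-o[2])/d[2]).round(1)
def proj(fn,p):
    c=np.load(fn[:-4]+'.npz');return cv2.projectPoints(np.array(p,float).reshape(-1,1,3),c['rvec'],c['tvec'],c['mtx'],None)[0].reshape(-1,2).round(1)
E
python3 - <<'E'
from h import *
save('scene','pics/s0.png');save('top','pics/t0.png')
s=ctrl.observe();print(s['eef_pos'],s['ee_rot'],s['time_s'],s['finger_gap'],R.from_quat(np.roll(s['ee_rot'],-1)).as_matrix().round(3))
E
```

```text
[245.91320572 546.74526481 230.34393518] [ 4.02311867e-04  8.39731838e-01  5.43000656e-01 -7.52608618e-04] 0.1 1.0016012160725676 [[ 0.41   0.912 -0.001]
 [ 0.912 -0.41  -0.001]
 [-0.002 -0.    -1.   ]]
```

View pics/s0.png

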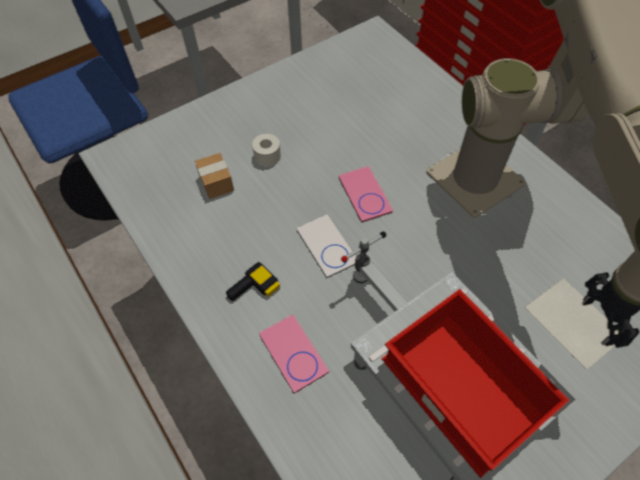

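View pics/t0.png

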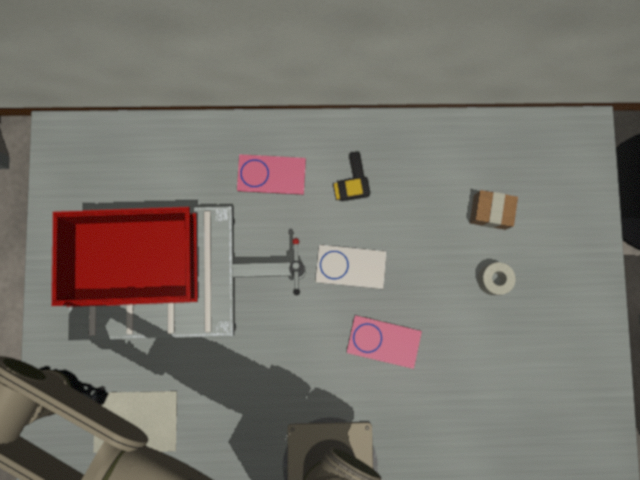

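The white plate with the blue ring is at top px (351,267) and scene px (328,245). Look-alikes in the top view are the pink plates at (271,174) and (384,341), and a cream sheet with no ring at (140,420). I choose the white one. The crossbar hub is at about top px (296,267), with its red ball at (296,241).

```bash
python3 - <<'E'
from h import *
t=cv2.imread('pics/t0.png')[225:310,220:400];s=cv2.imread('pics/s0.png')[200:320,290:400]
a=cv2.resize(t,None,fx=4.4,fy=4.4,interpolation=2);b=cv2.resize(s,None,fx=0.0001+2,fy=2,interpolation=2)
cv2.imwrite('pics/c0.png',a)
E
```

```text
(no output)
```

View pics/c0.png

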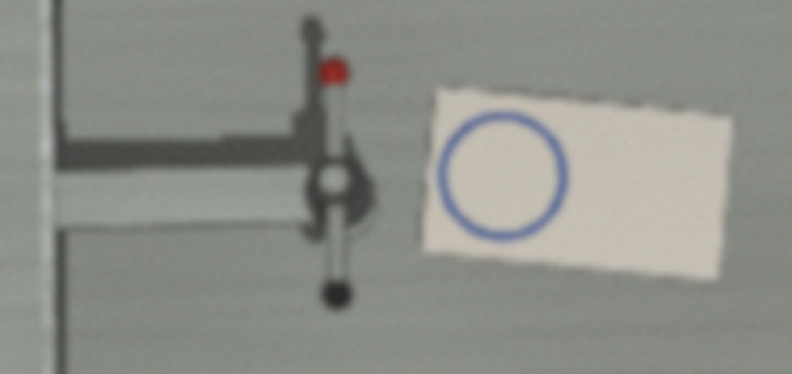

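```bash
python3 - <<'E'
from h import *
s=cv2.imread('pics/s0.png')[200:320,280:420]
cv2.imwrite('pics/c1.png',cv2.resize(s,None,fx=5,fy=5,interpolation=2))
E
```

```text
(no output)
```

View pics/c1.png

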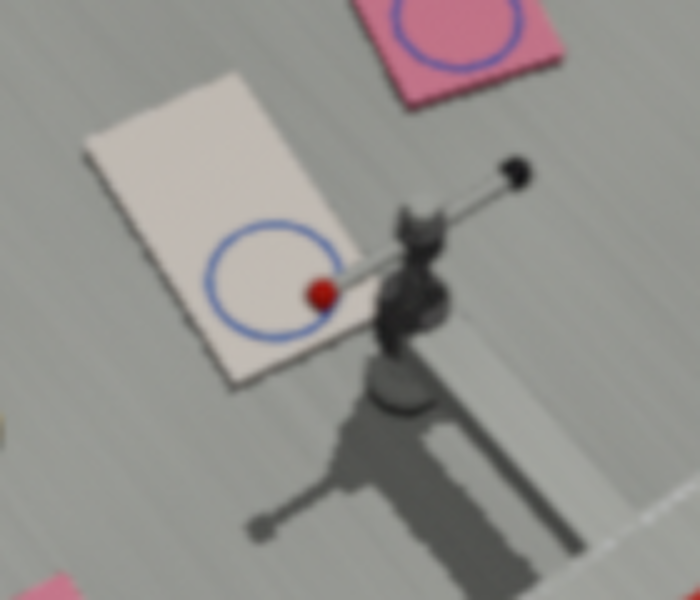

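The crops confirm the white plate with the blue ring. Top crop: ring centre (503,176), plate corners (437,90), (731,118), (718,279), (425,250), red ball (334,72), black ball (337,294). Scene crop: red ball (322,294), black ball (515,172).

```bash
python3 - <<'E'
from h import *
T='pics/t0.png';S='pics/s0.png'
t=lambda x,y:((x+.5)/4.4-.5+220,(y+.5)/4.4-.5+225)
s=lambda x,y:((x+.5)/5-.5+280,(y+.5)/5-.5+200)
def tri(a,b):
    o1,d1=ray(T,*a);o2,d2=ray(S,*b)
    k=np.linalg.lstsq(np.c_[d1,-d2],o2-o1,rcond=None)[0];p,q=o1+k[0]*d1,o2+k[1]*d2
    return (p+q)/2,np.linalg.norm(p-q)
r,e=tri(t(334,72),s(322,294));b,e2=tri(t(337,294),s(515,172))
print('red',r,e,'black',b,e2,'hub',(r+b)/2,'len',np.linalg.norm(r-b))
print('ring top',at(T,*t(503,176),12),'scene',at(S,*s(275,280),12))
for c in[(437,90),(731,118),(718,279),(425,250)]:print('corner',at(T,*t(*c),12))
for c in[(237,72),(88,140),(235,388)]:print('scorner',at(S,*s(*c),12))
# beam edges for stand direction
print('beam',at(T,*t(60,170),108),at(T,*t(300,163),108),at(T,*t(60,228),108),at(T,*t(300,220),108))
print('deckedge',at(T,*t(50,10),118),at(T,*t(57,360),118))
for n,p in(('scan',(352,188)),('carton',(493,208)),('roll',(499,278))):print(n,at(T,*p,30))
E
```

```text
red [562.14133163  78.65299218 175.28802732] 0.27790898128246183 black [442.28285683  77.90063371 175.30586976] 0.6970648950001151 hub [502.21209423  78.27681294 175.29694854] len 119.86083739997436
ring top [518.  -18.5  12. ] scene [518.1 -18.6  12. ]
corner [570.6  20.5  12. ]
corner [ 551.3 -156.9   12. ]
corner [ 454.3 -146.4   12. ]
corner [474.2  29.1  12. ]
scorner [ 454.  -145.4   12. ]
scorner [ 550.8 -156.    12. ]
scorner [575.3  24.   12. ]
beam [516.8 235.3 108. ] [518.9  99.9 108. ] [484.1 235.2 108. ] [486.7 100.2 108. ]
deckedge [606.6 239.8 118. ] [410.  235.5 118. ]
scan [720.1 -69.4  30. ]
carton [ 661.7 -443.5   30. ]
roll [ 475.4 -450.3   30. ]
```

```bash
python3 -m inch '[0,0,0,0,0,-5,4.5, 0,0,0,0,0,-9,4.5, 0,0,0,0,0,-9,4.5, 0,0,72,-56.5,53.1,-9,4.5, 0,0,72,-56.5,53.1,-9,4.5, 0,0,72,-56.5,53.1,-9,4.5, 0,0,72,-56.5,53.1,-9,4.5, 0,0,72,-56.5,53.1,-9,4.5, 0,0,72,-56.5,53.1,-9,4.5, 0,0,72,-56.5,53.1,-9,4.5, 0,0,72,-56.5,53.1,-9,4.5, 0,0,72,-56.5,53.1,-9,4.5, 0,0,72,-56.5,53.1,-9,4.5, 0,0,72,-56.5,53.1,-9,4.5, 0,0,72,-56.5,53.1,-9,4.5, 0,0,72,-56.5,53.1,-9,4.5, 0,0,72,-56.5,53.1,-9,4.5, 0,0,72,-56.5,53.1,-9,4.5, 0,0,72,-56.5,53.1,-9,4.5, 0,0,72,-56.5,53.1,-9,4.5]'
```

```text
time_s: 1.77
eef_pos: [476.9, -124.8, 321.1]
ee_rot: [-0.0, 0.999, -0.054, 0.0]
force: [1.1, 0.6, 0.8]
finger_gap: 0.525
```

```bash
python3 -m inch '[0,0,0,2.9,5.9,0,4.5, 0,0,0,2.9,5.9,10,4.5, 0,0,0,2.9,5.9,20,4.5, 0,0,0,2.9,5.9,26,4.5, 0,0,0,2.9,5.9,26,4.5, 0,0,0,2.9,5.9,26,4.5, 0,0,0,2.9,5.9,26,4.5, 0,0,0,2.9,5.9,26,4.5, 0,0,0,2.9,5.9,26,4.5, 0,0,0,2.9,5.9,26,4.5, 0,0,0,2.9,5.9,26,4.5, 0,0,0,2.9,5.9,26,4.5]'
```

```text
time_s: 2.77
eef_pos: [501.6, -185.4, 64.9]
ee_rot: [0.001, 0.999, -0.054, 0.003]
force: [0.4, 0.3, -0.0]
finger_gap: 0.528
```

```bash
python3 -m inch '[0,0,0,-0.3,0.1,3,4.5, 0,0,0,-0.3,0.1,5,4.5, 0,0,0,-0.3,0.1,5.8,4.5, 0,0,0,-0.3,0.1,5.8,4.5, 0,0,0,-0.3,0.1,5.8,4.5, 0,0,0,-0.3,0.1,5.8,4.5]'; python3 -m inch '[0,0,0,0,0,0.1,4.5,0,0,0,0,0,0.2,4.5,0,0,0,0,0,0.2,4.5,0,0,0,0,0,0.2,4.5]'; python3 - <<'E'
from h import *
d=save('wrist','pics/w0.png')
E
```

```text
time_s: 3.27
eef_pos: [497.7, -185.7, 5.4]
ee_rot: [0.001, 0.999, -0.054, 0.001]
force: [-1.3, -1.1, 0.1]
finger_gap: 0.531
time_s: 3.6
eef_pos: [496.3, -185.1, 1.6]
ee_rot: [0.0, 0.999, -0.054, 0.0]
force: [-1.2, -0.6, 0.7]
finger_gap: 0.525
```

View pics/w0.png

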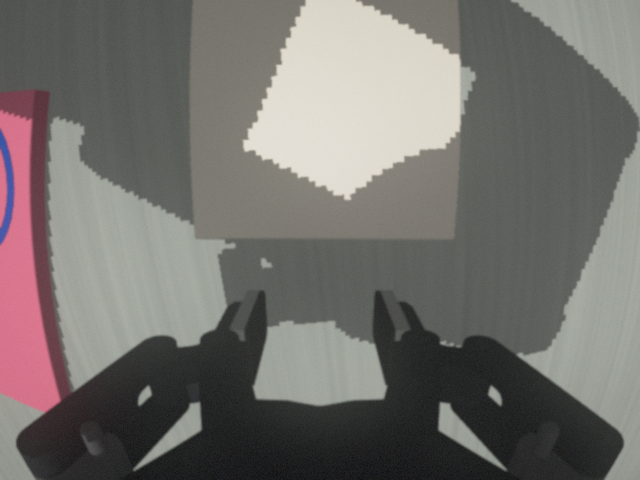

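Only the plate is ahead of the fingers (near edge at row 238, spanning columns 193–458), and they are centred on it and clear of the pink one at the left. I'll push most of the way with a slight counter-clockwise turn.

```bash
python3 -m inch '[0,0,0,0.3,-1,0,4.5, 0,0,0,0.3,-1.8,0,4.5, 0,0,0,0.3,-2.2,0,4.5, 0,0,-1,0.3,-2.8,0,4.5, 0,0,-2,0.3,-3.4,0,4.5, 0,0,-3,0.35,-4,0,4.5, 0,0,-4,0.35,-4.6,0,4.5, 0,0,-5,0.4,-5.2,0,4.5, 0,0,-6,0.4,-5.8,0,4.5, 0,0,-7,0.4,-6.4,0,4.5, 0,0,-8,0.45,-7,0,4.5, 0,0,-9,0.45,-7.6,0,4.5, 0,0,-10,0.5,-8.2,0,4.5, 0,0,-10.5,0.5,-8.8,0,4.5, 0,0,-11,0.5,-9.3,0,4.5, 0,0,-11,0.5,-9.7,0,4.5, 0,0,-11,0.5,-10,0,4.5, 0,0,-11,0.5,-10,0,4.5, 0,0,-11,0.5,-10,0,4.5]'; python3 - <<'E'
from h import *
save('top','pics/t1.png')
t=cv2.imread('pics/t1.png')[225:310,220:400]
cv2.imwrite('pics/c2.png',cv2.resize(t,None,fx=4.4,fy=4.4,interpolation=2))
E
```

```text
time_s: 5.23
eef_pos: [511.8, -85.8, 1.2]
ee_rot: [-0.0, 0.999, 0.042, -0.0]
force: [-0.3, 0.7, -0.2]
finger_gap: 0.53
```

View pics/c2.png

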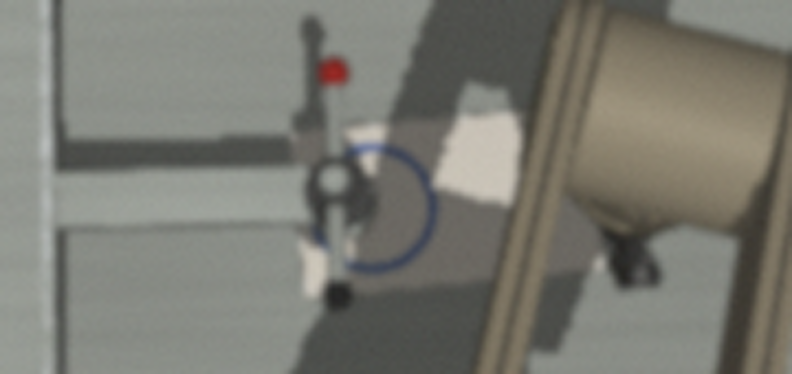

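The ring is now at about crop (372,209): right edge 435, top 147, bottom 271.

```bash
python3 - <<'E'
from h import *
T='pics/t1.png'
t=lambda x,y:((x+.5)/4.4-.5+220,(y+.5)/4.4-.5+225)
print(at(T,*t(372,209),12),'right edge',at(T,*t(437,209),12))
for c in[(520,113),(598,263),(305,297)]:print(at(T,*t(*c),12))
print(proj(T,[502.2,78.3,12]))
s=ctrl.observe();print(s['eef_pos'])
E
```

```text
[499.2  60.5  12. ] right edge [498.7  21.5  12. ]
[556.  -29.4  12. ]
[464.9 -74.6  12. ]
[447.1 101.2  12. ]
[[297.4 271.1]]
[511.80813413 -85.9405996    1.19522425]
```

```bash
python3 -m inch '[0,0,0.5,0,-0.5,0,4.5, 0,0,1,0,-0.9,0,4.5, 0,0,1.5,0,-1.3,0,4.5, 0,0,2,0,-1.6,0,4.5, 0,0,2,0,-1.8,0,4.5, 0,0,2,0,-1.8,0,4.5, 0,0,2,0,-1.8,0,4.5, 0,0,2,0,-1.8,0,4.5]'; python3 -m inch '[0,0,0,0,0.5,0,4.5, 0,0,0,0,2,0,4.5, 0,0,0,0,4,-2,4.5, 0,0,0,0,6,-6,4.5, 0,0,0,0,9,-10,4.5, 0,0,0,0,12,-14,4.5, 0,0,0,0,15,-18,4.5, 0,0,0,0,15,-20,4.5, 0,0,0,0,15,-22,4.5, 0,0,0,0,15,-22,4.5, 0,0,0,0,15,-22,4.5, 0,0,0,0,15,-22,4.5]'; python3 - <<'E'
from h import *
save('top','pics/t2.png')
t=cv2.imread('pics/t2.png')[225:310,220:400]
cv2.imwrite('pics/c3.png',cv2.resize(t,None,fx=4.4,fy=4.4,interpolation=2))
E
```

```text
time_s: 5.95
eef_pos: [510.4, -68.0, 1.3]
ee_rot: [-0.0, 1.0, 0.024, -0.0]
force: [-0.5, -0.1, 0.7]
finger_gap: 0.528
time_s: 6.95
eef_pos: [517.3, -218.0, 220.4]
ee_rot: [-0.0, 1.0, 0.024, -0.0]
force: [-0.0, -0.5, -0.3]
finger_gap: 0.529
```

View pics/c3.png

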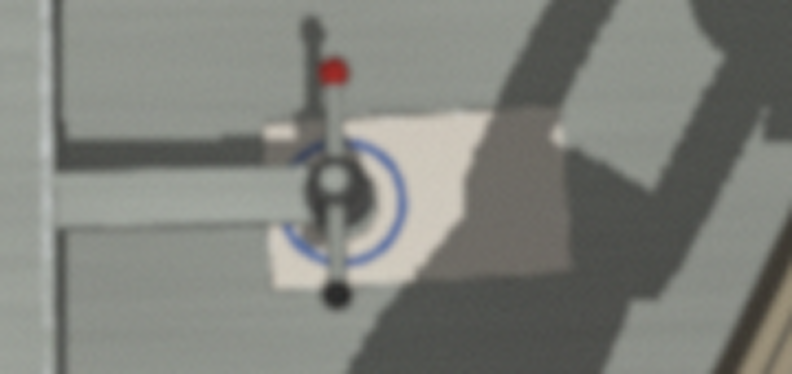

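The ring (crop centre ≈(343,202)) now surrounds the foot axis, which projects to (342,204), about 2 mm away. Next I move above the hub, with the fingers straddling it.

```bash
python3 -m inch '[0,0,-7,-0.1,-4,0,5.8, 0,0,-14,-0.1,-8,0,5.8, 0,0,-21,-0.1,-12,0,5.8, 0,0,-28,-0.1,-16,0,5.8, 0,0,-35,-0.1,-20,0,5.8, 0,0,-42,-0.1,-24,0,5.8, 0,0,-49,-0.1,-27,0,5.8, 0,0,-56,-0.1,-29.7,0,5.8, 0,0,-57,-0.1,-29.7,0,5.8, 0,0,-57,-0.1,-29.7,0,5.8, 0,0,-57,-0.1,-29.7,0,5.8, 0,0,-57,-0.1,-29.7,0,5.8, 0,0,-57,-0.1,-29.7,0,5.8]'; python3 - <<'E'
from h import *
s=ctrl.observe();print(s['eef_pos'],s['joint_pos'],s['finger_gap'])
m=R.from_quat(np.roll(s['ee_rot'],-1)).as_matrix();print('cm to go tool axes',m.T@(np.array([502.2,78.3,145])-s['eef_pos'])/10)
E
```

```text
time_s: 8.08
eef_pos: [502.2, 77.5, 220.8]
ee_rot: [-0.0, 0.868, 0.497, -0.0]
force: [0.4, 0.2, -0.1]
finger_gap: 0.678
[502.19871349  77.48129567 220.78986318] [ 5.23242452e-02 -1.14143564e-01  1.75321108e+00 -2.47066938e-04
  1.50336370e+00 -9.88266001e-01] 0.6782820105430563
cm to go tool axes [ 0.07575204 -0.03701109  7.57895957]
```

```bash
python3 -m inch '[0,0,0,0.07,0,2,5.8, 0,0,0,0.07,0,4,5.8, 0,0,0,0.07,0,6,5.8, 0,0,0,0.07,0,7.5,5.8, 0,0,0,0.07,0,7.5,5.8, 0,0,0,0.07,0,7.5,5.8]'; python3 - <<'E'
from h import *
save('scene','pics/s1.png')
s=cv2.imread('pics/s1.png')[140:320,280:450]
cv2.imwrite('pics/c4.png',cv2.resize(s,None,fx=3.3,fy=3.3,interpolation=2))
E
```

```text
time_s: 8.58
eef_pos: [502.0, 78.3, 145.6]
ee_rot: [-0.0, 0.867, 0.498, -0.001]
force: [0.1, -0.5, 0.1]
finger_gap: 0.678
```

View pics/c4.png

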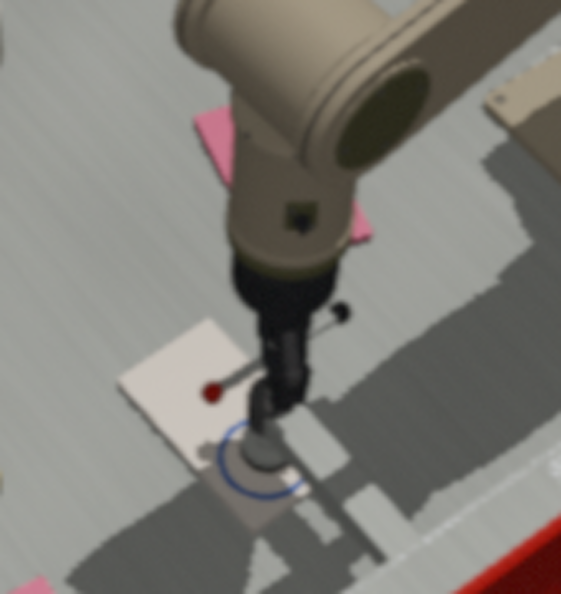

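Fingers straddle the hub, with the bar and both balls free and no contact force. Now the first screwing stroke (clockwise is tool +z).

```bash
python3 -m inch '[0,0,6,0,0,0,5.8,0,0,12,0,0,0,5.8,0,0,18,0,0,0,5.8,0,0,24,0,0,0,5.8,0,0,30,0,0,0,5.8,0,0,36,0,0,0,5.8,0,0,42,0,0,0,5.8,0,0,48,0,0,0,5.8,0,0,54,0,0,0,5.8,0,0,60,0,0,0,5.8,0,0,66,0,0,0,5.8,0,0,72,0,0,0,5.8,0,0,78,0,0,0,5.8,0,0,84,0,0,0,5.8,0,0,90,0,0,0,5.8,0,0,96,0,0,0,5.8,0,0,102,0,0,0,5.8,0,0,108,0,0,0,5.8,0,0,114,0,0,0,5.8,0,0,120,0,0,0,5.8]'; python3 -m inch '[0,0,6,0,0,0,5.8,0,0,12,0,0,0,5.8,0,0,18,0,0,0,5.8,0,0,24,0,0,0,5.8,0,0,30,0,0,0,5.8,0,0,36,0,0,0,5.8,0,0,42,0,0,0,5.8,0,0,48,0,0,0,5.8,0,0,54,0,0,0,5.8,0,0,60,0,0,0,5.8,0,0,66,0,0,0,5.8,0,0,72,0,0,0,5.8,0,0,76,0,0,0,5.8,0,0,76,0,0,0,5.8,0,0,76,0,0,0,5.8]'; python3 - <<'E'
from h import *
s=ctrl.observe();m=R.from_quat(np.roll(s['ee_rot'],-1)).as_matrix();print('yaw',np.degrees(np.arctan2(m[1,0],m[0,0])),s['wrist_torque'],s['joint_pos'][5])
d=save('top','pics/t3.png');f=d['frame'].astype(int)[225:310,270:330]
save('scene','pics/s2.png')
r=np.argwhere((f[...,0]>110)&(f[...,1]<60)&(f[...,2]<60));print(len(r), r.mean(0) if len(r) else '')
E
```

```text
time_s: 10.3
eef_pos: [503.0, 78.6, 147.7]
ee_rot: [0.0, 0.864, -0.504, 0.0]
force: [-2.1, -1.5, -1.1]
finger_gap: 0.675
time_s: 11.55
eef_pos: [503.6, 79.0, 147.7]
ee_rot: [0.001, -0.374, 0.928, -0.0]
force: [0.2, -0.1, -0.6]
finger_gap: 0.674
yaw -136.11411555556208 [-0.0459114  -0.0213329   0.00093172] 2.4306776496204785
0
```

```bash
python3 -m inch '[0,0,-5,0,0,-2,5.8,0,0,-7,0,0,-5,5.8,0,0,-14,0,0,-8,5.8,0,0,-21,0,0,-9,5.8,0,0,-28,0,0,-9,5.8,0,0,-35,0,0,-9,5.8,0,0,-42,0,0,-9,5.8,0,0,-49,0,0,-9,5.8,0,0,-56,0,0,-9,5.8,0,0,-63,0,0,-9,5.8,0,0,-70,0,0,-9,5.8,0,0,-77,0,0,-9,5.8,0,0,-84,0,0,-9,5.8,0,0,-91,0,0,-9,5.8,0,0,-98,0,0,-9,5.8,0,0,-105,0,0,-9,5.8,0,0,-112,0,0,-9,5.8,0,0,-119,0,0,-9,5.8,0,0,-126,0,0,-9,5.8,0,0,-130,0,0,-9,5.8]'; python3 -m inch '[0,0,-7,0,0,0,5.8,0,0,-14,0,0,0,5.8,0,0,-21,0,0,0,5.8,0,0,-28,0,0,0,5.8,0,0,-35,0,0,0,5.8,0,0,-42,0,0,0,5.8,0,0,-49,0,0,0,5.8,0,0,-56,0,0,0,5.8,0,0,-63,0,0,0,5.8,0,0,-70,0,0,0,5.8,0,0,-77,0,0,0,5.8,0,0,-81,0,0,0,5.8,0,0,-81,0,0,0,5.8,0,0,-81,0,0,0,5.8]'; python3 - <<'E'
from h import *
s=ctrl.observe();m=R.from_quat(np.roll(s['ee_rot'],-1)).as_matrix();print('yaw',np.degrees(np.arctan2(m[1,0],m[0,0])))
for n,fn in(('top','pics/t4.png'),('scene','pics/s3.png')):
    f=save(n,fn)['frame']
    if n=='scene':
        h=cv2.cvtColor(f,cv2.COLOR_RGB2HSV);y0,y1,x0,x1=200,290,320,420
        k=((h[...,0]<6)|(h[...,0]>174))&(h[...,1]>170);k[:y0]=0;k[y1:]=0;k[:,:x0]=0;k[:,x1:]=0
        print(np.argwhere(k).mean(0)[::-1],k.sum())
a=cv2.imread('pics/t4.png')[225:310,220:330];b=cv2.imread('pics/s3.png')[170:310,290:420]
a=cv2.resize(a,(440,340));b=cv2.resize(b,(316,340))
cv2.imwrite('pics/c5.png',np.hstack([a,b]))
E
```

```text
time_s: 13.32
eef_pos: [502.9, 79.2, 236.8]
ee_rot: [-0.0, 0.999, -0.05, 0.0]
force: [0.2, 0.3, -0.0]
finger_gap: 0.679
time_s: 14.48
eef_pos: [502.9, 79.1, 236.7]
ee_rot: [0.0, 0.795, 0.607, 0.0]
force: [0.1, 0.3, 0.0]
finger_gap: 0.678
yaw 74.68561621396339
[nan nan] 0<stdin>:8: RuntimeWarning: Mean of empty slice.
  ret = um.true_divide(
```

View pics/c5.png

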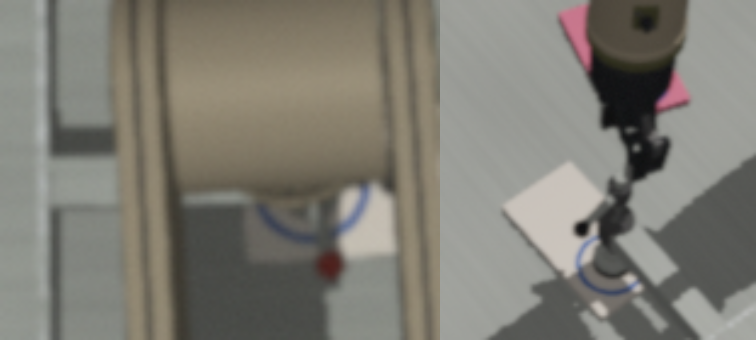

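Red ball is at left-crop (329,265), black ball at right-crop (583,229).

```bash
python3 - <<'E'
from h import *
c=np.array([502.2,78.3])
r=at('pics/t4.png',(329.5)/4-.5+220,(265.5)/4-.5+225,166.7)[:2]-c
b=at('pics/s3.png',143.5/(316/130)-.5+290,229.5/(340/140)-.5+170,166.7)[:2]-c
for v in(r,-b):print(v,np.hypot(*v),np.degrees(np.arctan2(v[1],v[0])))
E
```

```text
[-58.7 -13.4] 60.210048995163575 -167.1409014180556
[-57.  -15.5] 59.06987387831471 -164.78741713137953
```

```bash
python3 -m inch '[0,0,0,0,0,3,5.8,0,0,0,0,0,6,5.8,0,0,0,0,0,9,5.8,0,0,0,0,0,9.2,5.8,0,0,0,0,0,9.2,5.8,0,0,0,0,0,9.2,5.8]'; python3 -m inch '[0,0,6,0,0,0,5.8,0,0,12,0,0,0,5.8,0,0,18,0,0,0,5.8,0,0,24,0,0,0,5.8,0,0,30,0,0,0,5.8,0,0,36,0,0,0,5.8,0,0,42,0,0,0,5.8,0,0,48,0,0,0,5.8,0,0,54,0,0,0,5.8,0,0,60,0,0,0,5.8,0,0,66,0,0,0,5.8,0,0,72,0,0,0,5.8,0,0,78,0,0,0,5.8,0,0,84,0,0,0,5.8,0,0,90,0,0,0,5.8,0,0,96,0,0,0,5.8,0,0,102,0,0,0,5.8,0,0,108,0,0,0,5.8,0,0,114,0,0,0,5.8,0,0,120,0,0,0,5.8]'; python3 -m inch '[0,0,6,0,0,0,5.8,0,0,12,0,0,0,5.8,0,0,18,0,0,0,5.8,0,0,24,0,0,0,5.8,0,0,29,0,0,0,5.8,0,0,33,0,0,0,5.8,0,0,37,0,0,0,5.8,0,0,40,0,0,0,5.8,0,0,40,0,0,0,5.8,0,0,40,0,0,0,5.8]'; python3 - <<'E'
from h import *
s=ctrl.observe();m=R.from_quat(np.roll(s['ee_rot'],-1)).as_matrix();print('yaw',np.degrees(np.arctan2(m[1,0],m[0,0])),s['wrist_torque'])
E
```

```text
time_s: 15.08
eef_pos: [503.3, 79.2, 145.8]
ee_rot: [0.0, 0.795, 0.607, 0.0]
force: [0.9, -0.3, 0.4]
finger_gap: 0.678
time_s: 16.75
eef_pos: [503.8, 78.8, 146.9]
ee_rot: [-0.0, 0.922, -0.387, 0.001]
force: [-2.9, -1.8, -1.1]
finger_gap: 0.678
time_s: 17.58
eef_pos: [503.7, 79.3, 146.4]
ee_rot: [-0.001, 0.736, -0.676, 0.001]
force: [-1.4, 0.2, 0.7]
finger_gap: 0.677
yaw -85.1333558991601 [0.06937875 0.3466898  0.05838953]
```

Back off, lift, and move clear towards -y for a full check.

```bash
python3 -m inch '[0,0,-5,0,0,0,5.8,0,0,-10,0,0,0,5.8,0,0,-10,0,0,-3,5.8,0,0,-10,0,0,-6,5.8,0,0,-10,0,0,-10,5.8,0,0,-10,0,0,-12,5.8,0,0,-10,4,0,-12,5.8,0,0,-10,8,0,-12,5.8,0,0,-10,12,0,-12,5.8,0,0,-10,16,0,-12,5.8,0,0,-10,20,0,-12,5.8,0,0,-10,24,0,-12,5.8,0,0,-10,28,0,-12,5.8,0,0,-10,30,0,-12,5.8,0,0,-10,30,0,-12,5.8,0,0,-10,30,0,-12,5.8,0,0,-10,30,0,-12,5.8]'; python3 - <<'E'
from h import *
save('top','pics/t5.png');save('scene','pics/s4.png')
a=cv2.imread('pics/t5.png')[225:310,250:360];b=cv2.imread('pics/s4.png')[200:310,300:410]
a=cv2.resize(a,(440,340),interpolation=2);b=cv2.resize(b,(340,340),interpolation=2)
cv2.imwrite('pics/c6.png',np.hstack([a,b]))
E
```

```text
time_s: 19.0
eef_pos: [528.1, -219.5, 265.3]
ee_rot: [-0.0, 0.792, -0.61, 0.001]
force: [-0.2, 0.0, 0.1]
finger_gap: 0.682
```

View pics/c6.png

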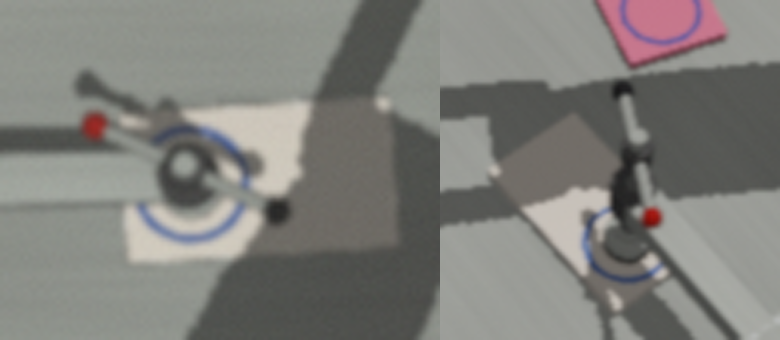

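Left crop: red ball (95,126), black (277,210), ring about (192,183). Right crop: red (652,217), black (623,91). The foot looks to sit within the ring.

```bash
python3 - <<'E'
from h import *
T='pics/t5.png';S='pics/s4.png'
t=lambda x,y:((x+.5)/4-.5+250,(y+.5)/4-.5+225)
k=340/110
s=lambda x,y:((x-440+.5)/k-.5+300,(y+.5)/k-.5+200)
def tri(a,b):
    o1,d1=ray(T,*a);o2,d2=ray(S,*b)
    q=np.linalg.lstsq(np.c_[d1,-d2],o2-o1,rcond=None)[0];p,w=o1+q[0]*d1,o2+q[1]*d2
    return (p+w)/2,np.linalg.norm(p-w)
r,e=tri(t(95,126),s(652,217));b,e2=tri(t(277,210),s(623,91))
print(r,e,b,e2,(r+b)/2,np.degrees(np.arctan2(*(r-b)[[1,0]])))
print('ring',at(T,*t(192,183),12),at(S,*s(627,236),12))
E
```

```text
[528.12203949 132.2705702  161.43104945] 0.38505847526930753 [475.69673769  24.23292832 160.69538472] 1.015554087724113 [501.90938859  78.25174926 161.06321708] 64.1150041985805
ring [504.1  77.7  12. ] [499.2  73.7  12. ]
```

```bash
python3 -c "
from bench import ctrl
print(ctrl.hand_in())"
```

```text
the job is handed in; nothing more can be done
None
```

The white plate is under the foot and the foot is screwed down to a light touch. I handed the job in at about 19 s, with the gripper about 300 mm clear of the stand and no force on it.

- **Plate:** I pushed it by its -y end with the two fingers. In the last pictures the ring centre is 2 mm from the foot axis by the top camera and 5–6 mm by the scene camera. The two disagree, but both are inside the 12 mm margin.
- **Foot:** I turned the crossbar clockwise in two strokes, 296° in all by the bar's angle, which is 13.2 mm down. That puts the squeeze at about 1.2 mm, taking the start height as 24 mm from the bar's starting angle.
- **Height check:** The cameras put the drop at 14.2 mm, 1 mm more than the bar angle gives. That would make the squeeze about 2.2 mm, still under the 3 mm limit. I could not measure the squeeze directly.
- **Forces and bystanders:** The force readings after each move stayed under 5 N. I kept clear of the tote, scanner, carton and label roll, and made no separate final measurement of their positions.

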